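# Set the vacuum selector to green and start

## Robot

A 6-joint arm with a two-finger parallel gripper is mounted at the origin on the work surface; the furniture and walls round the work are solid. World frame = base frame: x ahead of the robot, y to its left, z up, the work surface at z = 0. Lengths are in m, angles in degrees, forces in N, time in s.
With the tool pointing down it reaches from about 0.375 to 0.9 m from the base axis. Payload 3.1 kg.
Tool frame: the origin (TCP) lies midway between the tips of the shut fingers; the grasp point (between the pads) lies 19 mm behind it; z points along the fingers, y is the line along which they close (so a half turn about z gives the same grasp; the last joint's range is limited). The gripper opens to 87 mm and grips with 3 to 60 N. Pads are 19 mm wide; open, the fingers measure 117 mm over their backs; the gripper's body (75 mm by 190 mm) begins 51 mm behind the grasp point.
Start: joints at [-81.274, 30.224, 82.088, -0, 67.689, -10.227], TCP at [0.203, -0.591, 0.223] pointing down, gripper open.
Joint ranges: [-176.69, 176.69], [-43.24, 126.21], [12.49, 139.97], [-82, 262], [0, 151.66], [-163.58, 163.58]. Speed limits (degrees/s): [159.86, 159.86, 180, 180, 180, 180].

## Interface

Orientations are given as a 3x3 rotation matrix whose columns are the frame's x, y, z axes.
In Python, from rig import read_state, capture, camera_info, hand_in gives the robot as it stands.
- The arm moves only by the tool drive_tool, never from a script. Its argument "motion" is a list of rows, each a list of 2 entries, a list of its own where there are three numbers: the shift along the tool's x, y, z in mm, then the turn, a rotation vector about the tool's x, y, z in rad. A call has 1 to 5 rows; each row shifts and turns the commanded pose from where the row before left it, along the tool's axes as they then stand; what a row does not reach is not made up. A row lasts 1/10 s, in which the tool goes at most 50 mm and 8.59 degrees, less where a joint would pass 70% of its speed; a pose out of reach is approached as far as the arm can. A call is refused whole if a number of a shift passes 50 or a number of a turn 0.15, either way. A call with a gripper value outside its range is refused whole. "gripper" is the opening, from 0 (shut) to 1 (fully open), set as the call begins (left out, the last holds). The fingers move at their own pace and stop on an object; the grip force is fixed at half the most. Time passes only in rows, so rows that do not move let the fingers close. It gives the time, the measured TCP pose, the force, the opening and the grip force at its end, in the units of the state.
- read_state(): the state, without advancing time (a new reading comes with each control period).
- capture(name): name is "scene" or "side" or "wrist"; returns the picture (480x640x3 uint8, red, green, blue); there is no depth.
- camera_info(name): a dict with "fovy" (degrees; the focal length in pixels is half the picture's height over the tangent of half this angle, whatever the lens; pixels are square), "cx", "cy" (the principal point, pixels), "xyz" and "orientation" of the camera in the world; the wrist camera has in their place "T_tool_cam" (4x4, takes a point from camera to tool coordinates, whose origin is the TCP and whose axes are the flange's). Camera axes: x right, y down, z forward; pixel columns grow to the right and rows downward; lengths in m; the calibration is good to about 2 mm. A picture is of the moment at which its call begins: read the wrist's pose just before it. camera_info takes no time and is no camera call.
- hand_in(): hands the job in; it is judged then, once.
The state is a dict: "time_s": time; "joint_positions": joint angles; "qvel": joint speeds; "tau": joint torques, N m; "position": TCP position; "tcp_rot": TCP orientation; "force": force on the tool from outside, world axes, zero at the start; "moment": the same for the moment, N m; "opening": opening from 0.0 (shut) to 1.0 (fully open); "grasp_force": force on a finger pad.
Only numpy, scipy, OpenCV 4.12 (cv2) and the standard library are available. Lean on these libraries where they do the work, as an engineer would, in place of code of your own. Each camera call takes 0.05 s, during which the arm holds its last target. There are 200 camera calls.

## Task

Set the vacuum selector valve to the green outlet: push its upright white tab round, without gripping it, until the tab points at the middle of the green mark, going round whichever way does not sweep the tab past the red mark. Then press the valve's white start button well down and let it come back up. Be gentle with the valve and leave the jar, the tape roll and the carton where they stand.

Things in the scene. Friction and masses are not known exactly. Their poses are not given: they have to be found in the camera images.
- valve: Vacuum selector valve, fixed: round grey housing, 160 mm across, 38 high, four brass hose barbs at 17 mm height reaching 103 mm from the axis; a lobe 56 wide, 30 high on its -y side reaches 137 mm. Origin on the bench under the dial's axis, z up; -x is its front (blank station, where the tab starts). Marks lie 72, 144, 216, 288 degrees from the front, colours in varying order.
- selector (a joint): Angle (rad) of the black turning plate about the valve's axis: 0 with the tab at the valve's front, growing counter-clockwise from above, stops at -5 and 5. Starts within 0.35 of 0. Steady friction of 0.12 N m (about 3 N at the tab), no clicks; stays where left. Plate 100 mm across, top 51 mm above the bench; low steel hub, radius 16, top 60 mm.
- tab (a point): Centre of the upright white tab on the turning plate, 39 mm from the axis and 65 mm above the bench. The tab is 20 mm long in the radial direction, 12 mm thick in the direction it is pushed and stands from 51 to 80 mm above the bench (30 mm tall with its root).
- pointer (a point): The point where the tab points: on the line from the axis through the tab, 66 mm from the axis (the circle on which the marks' centres lie), 41 mm above the bench. It turns with the tab.
- mark_green: Round green mark, 20 mm across and 4 mm high, fixed on top of the housing 66 mm from the axis: the outlet to be selected. Origin at the centre of its underside, 38 mm above the bench.
- mark_red: Round red mark of the same size on the same circle: the outlet the tab must not sweep past.
- mark_blue: Round blue mark, of the same size on the same circle; the tab may pass it.
- mark_yellow: Round yellow mark, of the same size on the same circle; the tab may pass it.
- start_top (a point): Centre of the top of the white start button, 30 mm across, on the valve's lobe, 108 mm from the axis in the valve's -y direction. Pressed straight down.
- start (a joint): How far the start button is pressed in (m): 0 up, 0.008 fully down (6 N); springs back.
- jar: Loose little jar with a yellow body and a white cap, 30 mm across, 28 mm high; bystander. Origin at the centre of its underside.
- tape: Loose small tape roll, 56 mm across, 13 mm high, lying flat; bystander. Origin at the centre of its underside.
- carton: Loose small white carton, 34 x 34 x 30 mm; bystander. Origin at the centre of its underside.

How it is judged:
By the outcome, as a careful person would: the job done as asked, in the order asked, and still so for the second after the job is handed in, with the robot touching nothing.
It also fails if it takes over 69 s, if anything falls off the work surface, if the arm or the gripper's body presses on something with over 40 N, if the wrist force passes 120 N, or if a joint passes its speed limit or range.

## Working session

There is one attempt and no reset: what is moved stays moved. The work goes in short steps, Python scripts to look and compute and a tool call to move; the robot and the scene stay as the last step left them, time stands still between calls to the robot, and variables do not carry over. Pictures are saved under pics/ and viewed, at most 10 in all, crops included, and the job is handed in when it is done.

Besides the shell and the picture viewer there is one more tool, called after "Call:" as name(argument=value, ...), one argument or row to a line, values as JSON. drive_tool: Moves the arm, as the interface text tells. Its arguments: {"type":"object","properties":{"motion":{"type":"array","items":{"type":"array"}},"gripper":{"type":"number"}},"required":["motion"]}

```bash
mkdir -p pics; ls
python3 - <<'E'
from rig import *
import cv2,numpy as np
s=read_state();print(s['time_s'],s['position'],s['tcp_rot'],s['force'],s['opening'])
for n in("scene","side","wrist"):
    i=camera_info(n);print(n,i);cv2.imwrite(f'pics/{n}0.png',capture(n)[:,:,::-1])
E
```

```text
pics
0.0 [ 0.20289387 -0.590362    0.22156823] [[ 9.45790963e-01  3.24775840e-01 -3.27236946e-04]
 [ 3.24775768e-01 -9.45788572e-01  2.16264551e-03]
 [ 3.92878048e-04 -2.15168921e-03 -9.99997608e-01]] [-0.85388586  0.08707477  0.15105461] 0.9962035933842901
scene {'fovy': 54.69962561527059, 'cx': 320.30001269995125, 'cy': 233.3057261098465, 'xyz': array([0.15204977, 0.53739669, 0.71879796]), 'orientation': array([[-0.82558434, -0.43326677,  0.36151128],
       [-0.56398509,  0.61290758, -0.55341225],
       [ 0.01820213, -0.66077546, -0.7503629 ]])}
side {'fovy': 54.157939632284666, 'cx': 317.2054838332124, 'cy': 234.58729729800638, 'xyz': array([ 0.03121581, -0.50141633,  0.50365768]), 'orientation': array([[ 0.77894019, -0.33521196,  0.52998596],
       [-0.62684127, -0.39201674,  0.67334456],
       [-0.01794978, -0.85671221, -0.51548229]])}
wrist {'fovy': 69.2318521026079, 'cx': 317.8253156216509, 'cy': 239.88566320131403, 'T_tool_cam': array([[ 3.14682650e-04, -9.56223338e-01, -2.92637709e-01,
         8.10704505e-02],
       [ 9.99999582e-01,  4.95609330e-05,  9.13386037e-04,
        -9.77244235e-04],
       [-8.58897647e-04, -2.92637874e-01,  9.56222953e-01,
        -1.61394193e-01],
       [ 0.00000000e+00,  0.00000000e+00,  0.00000000e+00,
         1.00000000e+00]])}
```

View pics/scene0.png

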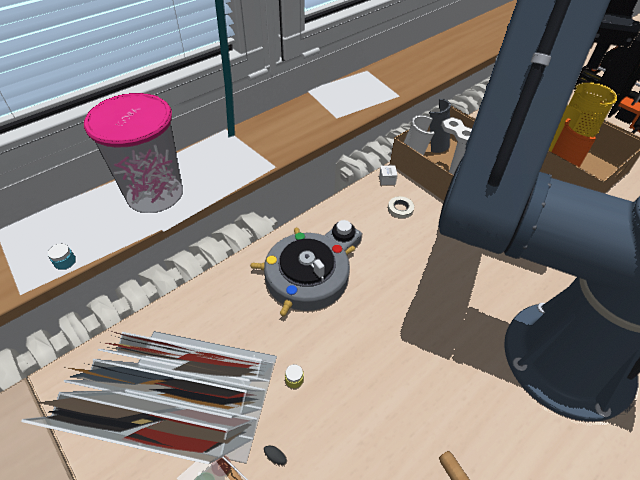

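The valve is at about (307,265): tab (319,267), green (299,237), red (337,249), blue (291,290), yellow (271,260), button (344,228). The jar is at (294,376), the tape at (401,207) and the carton at (388,176). Next I'll back-project these.

```bash
cat > h.py <<'E'
from rig import *
import cv2,numpy as np
def cam(n):
    i=camera_info(n);f=240/np.tan(np.radians(i['fovy']/2))
    if n=='wrist':
        s=read_state();T=i['T_tool_cam'];R0=np.array(s['tcp_rot']);R=R0@T[:3,:3];p=np.array(s['position'])+R0@T[:3,3]
    else: R=np.array(i['orientation']);p=np.array(i['xyz'])
    return f,i['cx'],i['cy'],R,p
def bp(c,u,v,z):
    f,cx,cy,R,p=c;d=R@np.array([(u-cx)/f,(v-cy)/f,1]);return p+d*(z-p[2])/d[2]
def pj(c,X):
    f,cx,cy,R,p=c;q=R.T@(np.array(X)-p);return f*q[0]/q[2]+cx,f*q[1]/q[2]+cy
E
python3 - <<'E'
from h import *
c=cam('scene')
P={}
for n,u,v,z in [('green',299.5,236.5,.042),('red',337,249,.042),('blue',291.5,290,.042),('yellow',271.5,260,.042),('hub',306,257,.06),('tab',320,265,.08),('btn',344,227,.045),('jar',294,372,.028),('tape',401,206,.013),('carton',388,172,.03)]:
    P[n]=bp(c,u,v,z);print(n,P[n].round(3))
o=P['hub']
for n in P: d=P[n]-o;print(n,np.degrees(np.arctan2(d[1],d[0])).round(1),np.hypot(*d[:2]).round(4))
im=capture('scene')[190:310,230:390];cv2.imwrite('pics/s1.png',cv2.resize(im[:,:,::-1],None,fx=5,fy=5,interpolation=2))
E
```

```text
green [0.506 0.068 0.042]
red [0.43  0.053 0.042]
blue [0.445 0.177 0.042]
yellow [0.515 0.144 0.042]
hub [0.458 0.114 0.06 ]
tab [0.419 0.127 0.08 ]
btn [0.448 0.    0.045]
jar [0.355 0.291 0.028]
tape [ 0.395 -0.148  0.013]
carton [ 0.463 -0.21   0.03 ]
green -43.5 0.066
red -114.9 0.0672
blue 102.2 0.0646
yellow 28.7 0.0642
hub 0.0 0.0
tab 161.3 0.0415
btn -95.2 0.1141
jar 120.2 0.2054
tape -103.7 0.269
carton -89.1 0.3238
```

View pics/s1.png

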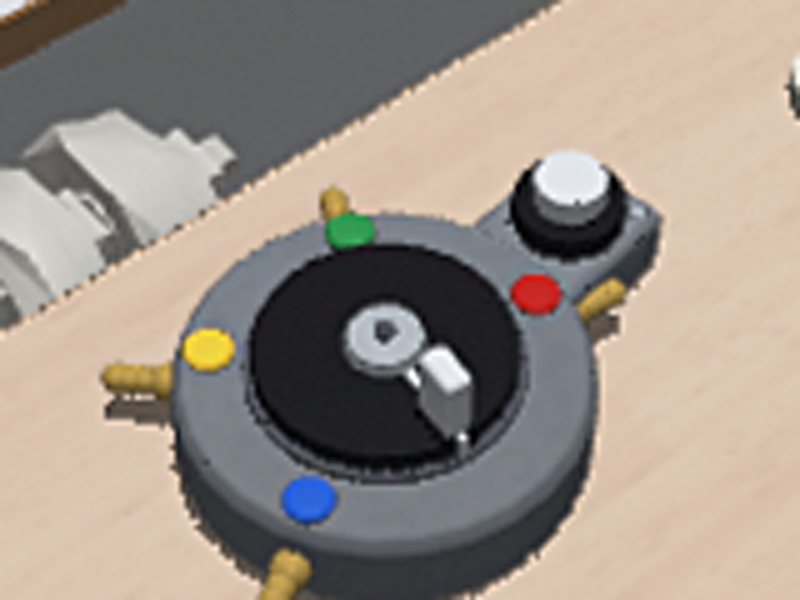

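View pics/side0.png

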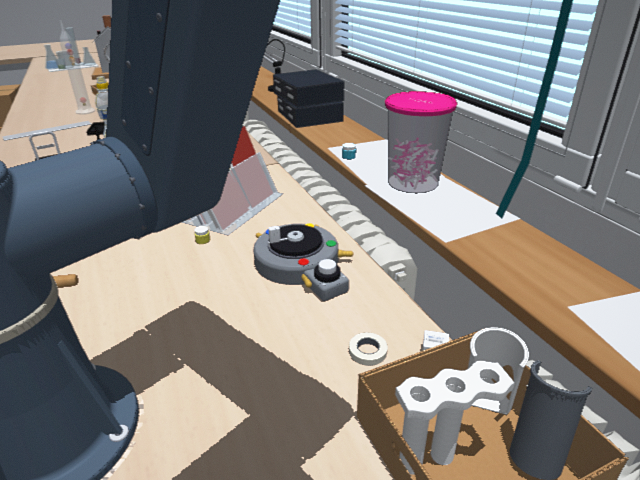

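```bash
cat >> h.py <<'E'
def plan(pts,yaw,step=50,dw=.145,r=0):
    """rows from the present pose through pts (m), turning to yaw (deg, unwrapped) by tool-z turns"""
    s=read_state();R=np.array(s['tcp_rot']);p=np.array(s['position'])*1000
    y=np.degrees(np.arctan2(R[1,0],R[0,0]));print('now',p.round(1),'yaw',y.round(2))
    P=[p]+[np.array(q)*1000 for q in pts];W=[p]
    for a,b in zip(P,P[1:]):
        n=max(1,int(np.ceil(np.linalg.norm(b-a)/step)));W+=[a+(b-a)*k/n for k in range(1,n+1)]
    dy=np.radians(yaw-y);N=max(len(W)-1,int(np.ceil(abs(dy)/dw)));W+=[W[-1]]*(N+1-len(W))
    a=np.radians(y);c=p.copy();w=np.round(-dy/N,3);out=[]
    for q in W[1:]:
        T=np.array([[np.cos(a),np.sin(a),0],[np.sin(a),-np.cos(a),0],[0,0,-1]])
        d=np.round(T.T@(q-c),r);c=c+T@d;a-=w;out.append([list(map(float,d+0)),[0,0,float(w)]])
    for i in range(0,len(out),5):print(str(out[i:i+5]).replace('.0,',',').replace('.0]',']'))
E
python3 - <<'E'
from h import *
plan([(.36,-.33,.29),(.45,.09,.22)],251-0)
E
```

```text
now [ 203.  -590.6  221.9] yaw 18.95
[[[33, -28, -10], [0, 0, -0.145]], [[37, -23, -9], [0, 0, -0.145]], [[40, -17, -10], [0, 0, -0.145]], [[42, -11, -10], [0, 0, -0.145]], [[43, -5, -10], [0, 0, -0.145]]]
[[[44, 1, -9], [0, 0, -0.145]], [[43, 7, -10], [0, 0, -0.145]], [[47, 0, 8], [0, 0, -0.145]], [[48, 6, 7], [0, 0, -0.145]], [[46, 13, 8], [0, 0, -0.145]]]
[[[43, 19, 8], [0, 0, -0.145]], [[40, 26, 8], [0, 0, -0.145]], [[37, 31, 8], [0, 0, -0.145]], [[31, 36, 7], [0, 0, -0.145]], [[26, 40, 8], [0, 0, -0.145]]]
[[[19, 44, 8], [0, 0, -0.145]], [[0, 0, 0], [0, 0, -0.145]], [[0, 0, 0], [0, 0, -0.145]], [[0, 0, 0], [0, 0, -0.145]], [[0, 0, 0], [0, 0, -0.145]]]
[[[0, 0, 0], [0, 0, -0.145]], [[0, 0, 0], [0, 0, -0.145]], [[0, 0, 0], [0, 0, -0.145]], [[0, 0, 0], [0, 0, -0.145]], [[0, 0, 0], [0, 0, -0.145]]]
[[[0, 0, 0], [0, 0, -0.145]], [[0, 0, 0], [0, 0, -0.145]], [[0, 0, 0], [0, 0, -0.145]]]
```

Call:
drive_tool(
  motion=[
    [[33,-28,-10],[0,0,-0.145]],
    [[37,-23,-9],[0,0,-0.145]],
    [[40,-17,-10],[0,0,-0.145]],
    [[42,-11,-10],[0,0,-0.145]],
    [[43,-5,-10],[0,0,-0.145]],
  ],
  gripper=0,
)

```text
time_s: 0.7
position: [0.3158, -0.4036, 0.2718]
tcp_rot: [[0.488, 0.873, 0.0], [0.873, -0.488, 0.0], [0.0, -0.0, -1.0]]
force: [1.0, 0.0, 1.0]
opening: 0.632
grasp_force: 0.0
```

Call:
drive_tool(
  motion=[
    [[44,1,-9],[0,0,-0.145]],
    [[43,7,-10],[0,0,-0.145]],
    [[47,0,8],[0,0,-0.145]],
    [[48,6,7],[0,0,-0.145]],
    [[46,13,8],[0,0,-0.145]],
  ],
)

```text
time_s: 1.2
position: [0.3903, -0.1882, 0.2676]
tcp_rot: [[-0.214, 0.977, 0.001], [0.977, 0.214, -0.0], [-0.0, 0.001, -1.0]]
force: [2.0, -1.0, -0.7]
opening: 0.172
grasp_force: 0.0
```

Call:
drive_tool(
  motion=[
    [[43,19,8],[0,0,-0.145]],
    [[40,26,8],[0,0,-0.145]],
    [[37,31,8],[0,0,-0.145]],
    [[31,36,7],[0,0,-0.145]],
    [[26,40,8],[0,0,-0.145]],
  ],
)

```text
time_s: 1.7
position: [0.4397, 0.0449, 0.2285]
tcp_rot: [[-0.808, 0.589, 0.001], [0.589, 0.808, -0.0], [-0.001, 0.0, -1.0]]
force: [1.0, -0.6, 0.1]
opening: 0.01
grasp_force: 0.0
```

Call:
drive_tool(
  motion=[
    [[19,44,8],[0,0,-0.145]],
    [[0,0,0],[0,0,-0.145]],
    [[0,0,0],[0,0,-0.145]],
    [[0,0,0],[0,0,-0.145]],
    [[0,0,0],[0,0,-0.145]],
  ],
)

```text
time_s: 2.2
position: [0.4502, 0.0901, 0.2204]
tcp_rot: [[-0.995, -0.096, -0.0], [-0.096, 0.995, -0.0], [0.0, 0.0, -1.0]]
force: [-0.2, -0.3, -0.1]
opening: 0.005
grasp_force: 0.0
```

Call:
drive_tool(
  motion=[
    [[0,0,0],[0,0,-0.145]],
    [[0,0,0],[0,0,-0.145]],
    [[0,0,0],[0,0,-0.145]],
    [[0,0,0],[0,0,-0.145]],
    [[0,0,0],[0,0,-0.145]],
  ],
)

```text
time_s: 2.7
position: [0.4502, 0.0897, 0.2205]
tcp_rot: [[-0.682, -0.731, -0.0], [-0.731, 0.682, 0.0], [0.0, 0.0, -1.0]]
force: [-0.9, -0.7, 0.8]
opening: 0.002
grasp_force: 0.0
```

Call:
drive_tool(
  motion=[
    [[0,0,0],[0,0,-0.145]],
    [[0,0,0],[0,0,-0.145]],
    [[0,0,0],[0,0,-0.145]],
    [[0,0,0],[0,0,0]],
    [[0,0,0],[0,0,0]],
  ],
)

```text
time_s: 3.2
position: [0.4503, 0.0921, 0.2205]
tcp_rot: [[-0.318, -0.948, -0.0], [-0.948, 0.318, -0.004], [0.004, -0.001, -1.0]]
force: [0.8, 0.6, -0.0]
opening: 0.007
grasp_force: 0.0
```

Run:
```python
from h import *
s=read_state();print(s['time_s'],s['position'],s['joint_positions'],s['force'])
im=capture('wrist');np.save('w1.npy',im);cv2.imwrite('pics/w1.png',im[:,:,::-1])
```

```text
3.2 [0.45033589 0.09210219 0.22052128] [  -2.26331384   17.73623701  105.10127646   -0.26453005   57.16607812
 -163.5696647 ] [ 0.7557643   0.5577104  -0.03761193]
```

View pics/w1.png

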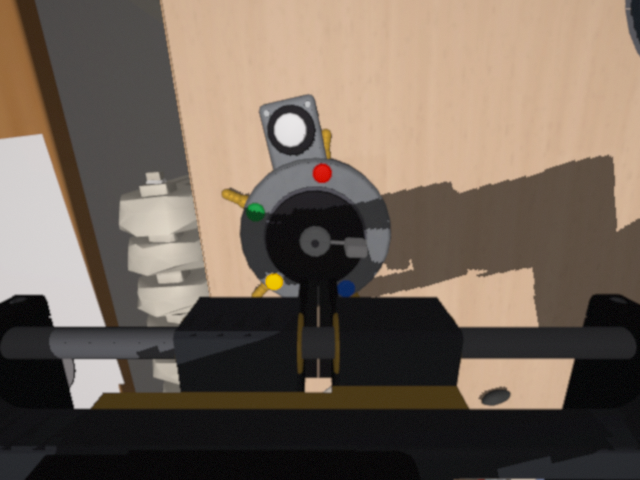

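The wrist view shows red (322,173), green (256,212), yellow (274,281), hub (315,241), button (290,130) and the tab on the right at about (370,245). The arm sits at the limit of joint 6, so I'll turn back. I'll push with the finger's +y face instead, which takes yaw 161 → -43.

Run:
```python
from h import *
from scipy.optimize import least_squares
c=cam('wrist');s=cam('scene');names=['red','green','yellow','blue']
st=dict(red=72,green=144,yellow=216,blue=288)
W=dict(green=(256,212),red=(322,173),yellow=(274,281.5));S=dict(green=(299.5,236.5),red=(337,249),blue=(291.5,290),yellow=(271.5,260))
def mod(q,n):
    a=q[2]+np.radians(st[n]);return [q[0]+.066*np.cos(a),q[1]+.066*np.sin(a),.042]
def btn(q):
    a=q[2]+np.pi/2;return [q[0]+.108*np.cos(a),q[1]+.108*np.sin(a),q[3]]
def res(q,use):
    r=[]
    if 'w' in use:
        for n in W:r+=list(np.subtract(pj(c,mod(q,n)),W[n]))
        r+=list(np.subtract(pj(c,btn(q)),(290,130)))+list(np.subtract(pj(c,[q[0],q[1],.06]),(315,241)))
    if 's' in use:
        for n in S:r+=list(np.subtract(pj(s,mod(q,n)),S[n]))
        r+=list(np.subtract(pj(s,btn(q)),(344,226.5)))+list(np.subtract(pj(s,[q[0],q[1],.06]),(306.5,257)))
    return r
for u in('w','s','ws'):
    o=least_squares(res,[.458,.114,3.02,.045],args=(u,));q=o.x
    print(u,q[:2].round(4),np.degrees(q[2]).round(2),q[3].round(4),'rms',np.sqrt(np.mean(o.fun**2)).round(2),'btn',np.round(btn(q),4))
O=q
for u,v in((364-8,246),):
    p=bp(c,u,v,.08);print(p)
d=bp(s,320,265,.08)-[*q[:2],.08];print('tab scene',np.degrees(np.arctan2(d[1],d[0])),np.hypot(*d[:2]))
# start pose: retreat
plan([(.40,.17,.22)],161)
```

```text
w [0.4594 0.1112] 173.81 0.0457 rms 0.81 btn [0.4477 0.0038 0.0457]
s [0.4576 0.1125] 173.44 0.0529 rms 0.16 btn [0.4452 0.0052 0.0529]
ws [0.459  0.1114] 173.77 0.0508 rms 0.71 btn [0.4472 0.004  0.0508]
[0.42302936 0.12008068 0.08      ]
tab scene 158.73183023070646 0.0428695398673384
now [450.3  92.  220.5] yaw -108.56
[[[-29, 36, 0], [0, 0, -0.143]], [[-34, 32, 1], [0, 0, -0.143]], [[0, 0, 0], [0, 0, -0.143]], [[0, 0, 0], [0, 0, -0.143]], [[0, 0, 0], [0, 0, -0.143]]]
[[[0, 0, 0], [0, 0, -0.143]], [[0, 0, 0], [0, 0, -0.143]], [[0, 0, 0], [0, 0, -0.143]], [[0, 0, 0], [0, 0, -0.143]], [[0, 0, 0], [0, 0, -0.143]]]
[[[0, 0, 0], [0, 0, -0.143]], [[0, 0, 0], [0, 0, -0.143]], [[0, 0, 0], [0, 0, -0.143]], [[0, 0, 0], [0, 0, -0.143]], [[0, 0, 0], [0, 0, -0.143]]]
[[[0, 0, 0], [0, 0, -0.143]], [[0, 0, 0], [0, 0, -0.143]], [[0, 0, 0], [0, 0, -0.143]], [[0, 0, 0], [0, 0, -0.143]], [[0, 0, 0], [0, 0, -0.143]]]
[[[0, 0, 0], [0, 0, -0.143]], [[0, 0, 0], [0, 0, -0.143]], [[0, 0, 0], [0, 0, -0.143]], [[0, 0, 0], [0, 0, -0.143]], [[0, 0, 0], [0, 0, -0.143]]]
[[[0, 0, 0], [0, 0, -0.143]], [[0, 0, 0], [0, 0, -0.143]], [[0, 0, 0], [0, 0, -0.143]], [[0, 0, 0], [0, 0, -0.143]], [[0, 0, 0], [0, 0, -0.143]]]
[[[0, 0, 0], [0, 0, -0.143]], [[0, 0, 0], [0, 0, -0.143]], [[0, 0, 0], [0, 0, -0.143]]]
```

Run:
```python
from h import *
plan([(.4118,.0957,.13)],160-360)
```

```text
now [450.3  92.  220.5] yaw -108.56
[[[4, 19, 45], [0, 0, 0.133]], [[7, 18, 46], [0, 0, 0.133]], [[0, 0, 0], [0, 0, 0.133]], [[0, 0, 0], [0, 0, 0.133]], [[0, 0, 0], [0, 0, 0.133]]]
[[[0, 0, 0], [0, 0, 0.133]], [[0, 0, 0], [0, 0, 0.133]], [[0, 0, 0], [0, 0, 0.133]], [[0, 0, 0], [0, 0, 0.133]], [[0, 0, 0], [0, 0, 0.133]]]
[[[0, 0, 0], [0, 0, 0.133]], [[0, 0, 0], [0, 0, 0.133]]]
```

Call:
drive_tool(
  motion=[
    [[4,19,45],[0,0,0.133]],
    [[7,18,46],[0,0,0.133]],
    [[0,0,0],[0,0,0.133]],
    [[0,0,0],[0,0,0.133]],
    [[0,0,0],[0,0,0.133]],
  ],
)

```text
time_s: 3.75
position: [0.4117, 0.0956, 0.129]
tcp_rot: [[-0.839, -0.545, -0.001], [-0.545, 0.839, -0.004], [0.003, -0.003, -1.0]]
force: [0.1, -0.4, -0.4]
opening: 0.002
grasp_force: 0.0
```

Call:
drive_tool(
  motion=[
    [[0,0,0],[0,0,0.133]],
    [[0,0,0],[0,0,0.133]],
    [[0,0,0],[0,0,0.133]],
    [[0,0,0],[0,0,0.133]],
    [[0,0,0],[0,0,0.133]],
  ],
)

```text
time_s: 4.25
position: [0.4121, 0.0956, 0.1296]
tcp_rot: [[-0.996, 0.089, 0.0], [0.089, 0.996, -0.004], [-0.0, -0.004, -1.0]]
force: [-0.8, -0.8, -0.0]
opening: 0.007
grasp_force: 0.0
```

Call:
drive_tool(
  motion=[
    [[0,0,0],[0,0,0.133]],
    [[0,0,0],[0,0,0.133]],
    [[0,0,0],[0,0,0]],
    [[0,0,0],[0,0,0]],
  ],
)

```text
time_s: 4.65
position: [0.412, 0.0956, 0.1295]
tcp_rot: [[-0.94, 0.34, 0.0], [0.34, 0.94, -0.004], [-0.001, -0.004, -1.0]]
force: [-0.2, 0.3, -0.2]
opening: 0.008
grasp_force: 0.0
```

Run:
```python
from h import *
s=read_state();print(s['time_s'],s['position'],s['joint_positions'],s['force'])
plan([(.4118,.0957,.066)],160)
im=capture('wrist');cv2.imwrite('pics/w2.png',im[:,:,::-1])
```

```text
4.65 [0.41200702 0.09556143 0.12954627] [ -1.98720652  24.61135789 115.51960916  -0.35386467  39.86091435
 -71.8412106 ] [-0.19389709  0.29642526 -0.21907047]
now [412.   95.6 129.5] yaw 160.13
[[[0, 0, 32], [0, 0, 0.001]], [[0, 0, 32], [0, 0, 0.001]]]
```

View pics/w2.png

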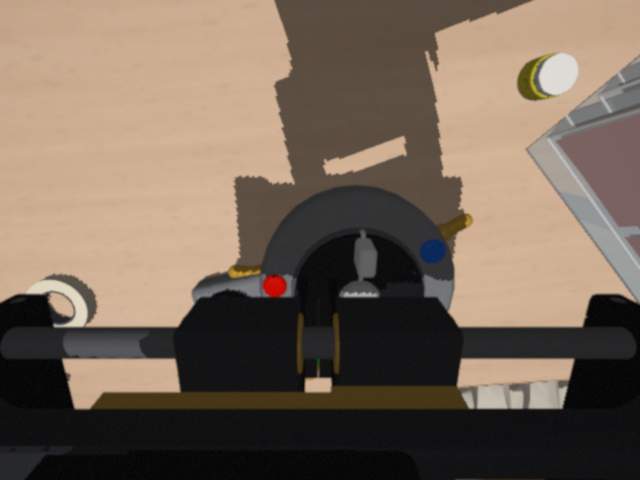

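The tab is at (366,255), to the right of the fingers at about (318,290), which is where I want it. I'll descend and close in along +y.

Call:
drive_tool(
  motion=[
    [[0,0,32],[0,0,0]],
    [[0,0,31],[0,0,0]],
    [[0,4,0],[0,0,0]],
    [[0,4,0],[0,0,0]],
    [[0,0,0],[0,0,0]],
  ],
)

```text
time_s: 5.2
position: [0.4158, 0.1034, 0.0675]
tcp_rot: [[-0.94, 0.341, 0.002], [0.341, 0.94, -0.004], [-0.004, -0.003, -1.0]]
force: [-0.1, -0.5, -0.4]
opening: 0.004
grasp_force: 0.0
```

Call:
drive_tool(
  motion=[
    [[0,1,0],[0,0,0]],
    [[0,1,0],[0,0,0]],
    [[0,1,0],[0,0,0]],
    [[0,1,0],[0,0,0]],
  ],
)

```text
time_s: 5.6
position: [0.4162, 0.1067, 0.0669]
tcp_rot: [[-0.939, 0.343, 0.001], [0.343, 0.939, -0.004], [-0.002, -0.003, -1.0]]
force: [0.1, 0.4, 0.2]
opening: 0.006
grasp_force: 0.0
```

Call:
drive_tool(
  motion=[
    [[0,1,0],[0,0,0]],
    [[0,1,0],[0,0,0]],
    [[0,1,0],[0,0,0]],
  ],
)

```text
time_s: 5.9
position: [0.417, 0.1095, 0.0664]
tcp_rot: [[-0.939, 0.343, -0.0], [0.343, 0.939, -0.004], [-0.001, -0.004, -1.0]]
force: [0.2, -0.5, 0.3]
opening: 0.005
grasp_force: 0.0
```

Run:
```python
from h import *
s=read_state();print(s['time_s'],s['position'],s['force'],s['moment'])
a=capture('wrist')[180:310,220:420];b=capture('side')[200:300,240:350];d=capture('scene')[200:310,250:370]
f=lambda i:cv2.resize(i[:,:,::-1],(400,300),interpolation=2)
cv2.imwrite('pics/w3.png',np.vstack([np.hstack([f(a),f(b)]),np.hstack([f(d),f(d)*0])]))
```

```text
5.9 [0.41699508 0.10954508 0.06642973] [ 0.21125145 -0.5137515   0.2870285 ] [ 0.05332836 -0.1108096  -0.00482685]
```

View pics/w3.png

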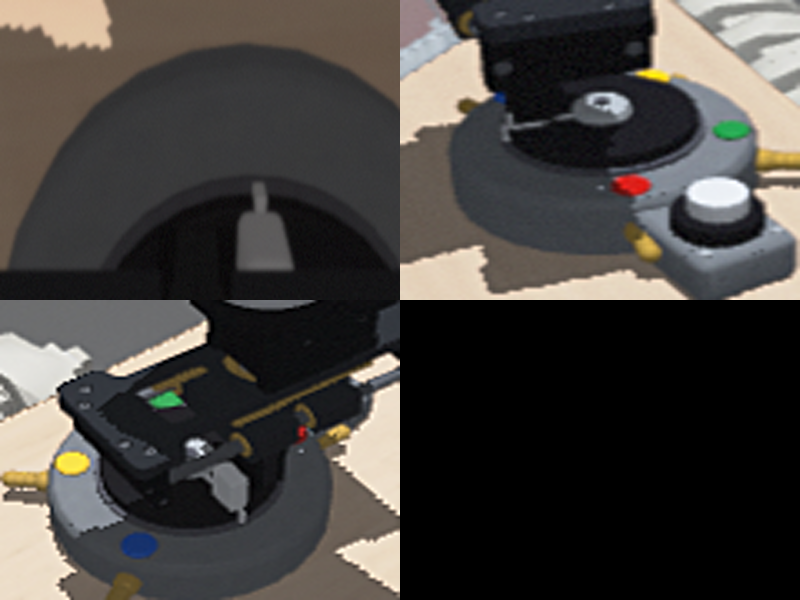

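The fingers are about 2–3 mm short of the tab. I'll close that gap, then follow the arc clockwise.

Call:
drive_tool(
  motion=[
    [[0,1,0],[0,0,0]],
    [[0,1,0],[0,0,0]],
    [[0,1,0],[0,0,0]],
    [[1.15,3.95,0],[0,0,0.1]],
    [[1.15,3.95,0],[0,0,0.1]],
  ],
)

```text
time_s: 6.55
position: [0.4185, 0.12, 0.0664]
tcp_rot: [[-0.851, 0.526, -0.001], [0.526, 0.851, -0.005], [-0.001, -0.005, -1.0]]
force: [-0.9, -4.1, 0.4]
opening: 0.007
grasp_force: 2.1
```

Call:
drive_tool(
  motion=[
    [[1.15,3.95,0],[0,0,0.1]],
    [[1.15,3.95,0],[0,0,0.1]],
    [[1.15,3.95,0],[0,0,0.1]],
    [[1.15,3.95,0],[0,0,0.1]],
    [[0,0,0],[0,0,0]],
  ],
)

```text
time_s: 7.05
position: [0.425, 0.1354, 0.0663]
tcp_rot: [[-0.582, 0.813, -0.002], [0.813, 0.582, -0.004], [-0.003, -0.004, -1.0]]
force: [-0.5, -1.7, 1.3]
opening: 0.002
grasp_force: 1.1
```

```bash
cat >> h.py <<'E'
def where(c=(.459,.1115)):
    s=read_state();R=np.array(s['tcp_rot']);a=np.arctan2(R[1,0],R[0,0]);d=np.array(s['position'][:2])-c
    print(s['time_s'],'yaw',np.degrees(a).round(2),'rad',(1000*d@[np.cos(a),np.sin(a)]).round(1),'t',(-1000*d@[np.sin(a),-np.cos(a)]).round(1),'z',s['position'][2].round(4),'F',np.round(s['force'],1),'j6',s['joint_positions'][5].round(1))
E
python3 - <<'E'
from h import *
where()
a=capture('wrist')[180:310,220:420];d=capture('scene')[200:310,250:370]
f=lambda i:cv2.resize(i[:,:,::-1],(400,300),interpolation=2)
cv2.imwrite('pics/w4.png',np.hstack([f(a),f(d)]))
E
```

```text
7.05 yaw 125.62 rad 39.2 t 13.7 z 0.0663 F [-0.5 -1.7  1.3] j6 -31.8
```

View pics/w4.png

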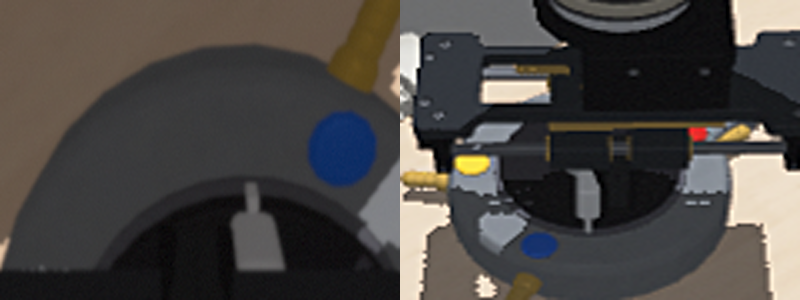

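The tab moves with the finger at about 4 N, and it is just short of blue. I'll continue.

Call:
drive_tool(
  motion=[
    [[1.15,3.95,0],[0,0,0.1]],
    [[1.15,3.95,0],[0,0,0.1]],
    [[1.15,3.95,0],[0,0,0.1]],
    [[1.15,3.95,0],[0,0,0.1]],
    [[1.15,3.95,0],[0,0,0.1]],
  ],
)

```text
time_s: 7.65
position: [0.4393, 0.1488, 0.0662]
tcp_rot: [[-0.118, 0.993, -0.004], [0.993, 0.118, -0.004], [-0.003, -0.004, -1.0]]
force: [-2.8, 0.6, 2.2]
opening: 0.003
grasp_force: 1.5
```

Call:
drive_tool(
  motion=[
    [[1.15,3.95,0],[0,0,0.1]],
    [[1.15,3.95,0],[0,0,0.1]],
    [[1.15,3.95,0],[0,0,0.1]],
    [[1.15,3.95,0],[0,0,0.1]],
    [[1.15,3.95,0],[0,0,0.1]],
  ],
)

```text
time_s: 8.15
position: [0.4596, 0.1537, 0.066]
tcp_rot: [[0.373, 0.928, -0.003], [0.928, -0.373, -0.002], [-0.003, -0.002, -1.0]]
force: [-1.8, 3.1, 0.6]
opening: 0.002
grasp_force: 1.7
```

```bash
python3 -c "
from h import *
where()"
```

```text
8.15 yaw 68.11 rad 39.4 t 15.1 z 0.066 F [-1.8  3.1  0.6] j6 27.4
```

Call:
drive_tool(
  motion=[
    [[1.15,3.95,0],[0,0,0.1]],
    [[1.15,3.95,0],[0,0,0.1]],
    [[1.15,3.95,0],[0,0,0.1]],
    [[1.15,3.95,0],[0,0,0.1]],
    [[1.15,3.95,0],[0,0,0.1]],
  ],
)

```text
time_s: 8.65
position: [0.4805, 0.1479, 0.0661]
tcp_rot: [[0.772, 0.635, -0.0], [0.635, -0.772, -0.002], [-0.001, 0.001, -1.0]]
force: [-0.7, 4.7, -1.7]
opening: 0.006
grasp_force: 1.7
```

Call:
drive_tool(
  motion=[
    [[1.15,3.95,0],[0,0,0.1]],
    [[1.15,3.95,0],[0,0,0.1]],
    [[1.15,3.95,0],[0,0,0.1]],
    [[1.15,3.95,0],[0,0,0.1]],
    [[1.15,3.95,0],[0,0,0.1]],
  ],
)

```text
time_s: 9.15
position: [0.4957, 0.1333, 0.0661]
tcp_rot: [[0.982, 0.187, 0.002], [0.187, -0.982, -0.002], [0.001, 0.002, -1.0]]
force: [0.3, 4.5, -3.3]
opening: 0.006
grasp_force: 1.8
```

Call:
drive_tool(
  motion=[
    [[1.15,3.95,0],[0,0,0.1]],
    [[1.15,3.95,0],[0,0,0.1]],
    [[1.15,3.95,0],[0,0,0.1]],
    [[1.15,3.95,0],[0,0,0.1]],
    [[0,0,0],[0,0,0]],
  ],
)

```text
time_s: 9.65
position: [0.5013, 0.1172, 0.0663]
tcp_rot: [[0.978, -0.207, 0.003], [-0.207, -0.978, -0.003], [0.003, 0.002, -1.0]]
force: [2.5, 3.2, -2.0]
opening: 0.003
grasp_force: 1.6
```

Run:
```python
from h import *
where()
im=capture('wrist');np.save('w5.npy',im);a=im[160:310,200:440]
cv2.imwrite('pics/w5.png',cv2.resize(a[:,:,::-1],(800,500),interpolation=2))
```

```text
9.65 yaw -11.93 rad 40.2 t 14.3 z 0.0663 F [ 2.5  3.2 -2. ] j6 102.9
```

View pics/w5.png

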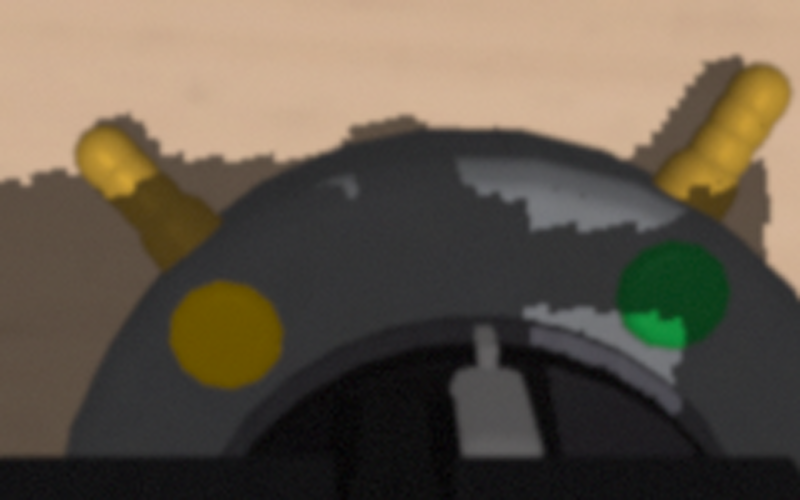

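Yellow (268,260.5), green (401.6,248.5), the pointer needle tip (346,259) and the tab's top outer edge mid (347,273) are all visible. Measuring the tab angle.

Run:
```python
from h import *
c=cam('wrist')
y=bp(c,267.8,260.5,.042);g=bp(c,401.6,248.5,.042)
m=(y+g)/2;d=y-g;ax=np.arctan2(d[1],d[0]);L=np.hypot(*d[:2]);print('chord',L.round(4),'expect',(.132*np.sin(np.radians(36))).round(4))
mid=ax-np.pi/2;o=m[:2]-.066*np.cos(np.radians(36))*np.array([np.cos(mid),np.sin(mid)])
print('centre',o.round(4),'green angle',np.degrees(mid)-36)
for n,u,v,z in(('needle',345.8,259,.053),('needle',345.8,259,.049),('edge',347.3,273.4,.08)):
    q=bp(c,u,v,z)[:2]-o;print(n,z,np.degrees(np.arctan2(q[1],q[0])).round(2),np.hypot(*q).round(4))
```

```text
chord 0.076 expect 0.0776
centre [0.4613 0.1118] green angle -42.41883001176113
needle 0.053 -12.38 0.0545
needle 0.049 -12.78 0.053
edge 0.08 -10.83 0.0573
```

Call:
drive_tool(
  motion=[
    [[1.15,3.95,0],[0,0,0.1]],
    [[1.15,3.95,0],[0,0,0.1]],
    [[1.15,3.95,0],[0,0,0.1]],
    [[1.15,3.95,0],[0,0,0.1]],
    [[0.6,2,0],[0,0,0.05]],
  ],
)

```text
time_s: 10.2
position: [0.4997, 0.0988, 0.0666]
tcp_rot: [[0.791, -0.612, 0.003], [-0.612, -0.791, -0.003], [0.005, 0.0, -1.0]]
force: [2.9, 4.0, -3.4]
opening: 0.009
grasp_force: 2.1
```

Call:
drive_tool(
  motion=[
    [[0,0,0],[0,0,0]],
    [[0,0,0],[0,0,0]],
    [[0,0,0],[0,0,0]],
  ],
)

```text
time_s: 10.5
position: [0.4995, 0.0986, 0.0667]
tcp_rot: [[0.792, -0.61, 0.003], [-0.61, -0.792, -0.004], [0.004, 0.001, -1.0]]
force: [4.5, 2.3, -3.3]
opening: 0.004
grasp_force: 2.1
```

Run:
```python
from h import *
where()
im=capture('wrist');a=im[190:310,230:422]
cv2.imwrite('pics/w6.png',cv2.resize(a[:,:,::-1],(800,500),interpolation=2))
```

```text
10.5 yaw -37.62 rad 39.9 t 14.5 z 0.0667 F [ 4.5  2.3 -3.3] j6 126.6
```

View pics/w6.png

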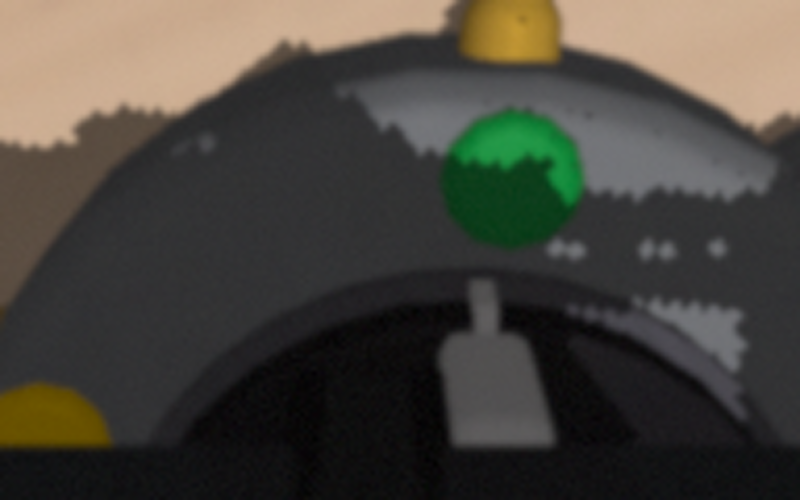

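Green is at (353,233) and the needle tip at (345.4,257.7), slightly short of it.

Run:
```python
from h import *
c=cam('wrist');g=bp(c,352.9,233,.042)[:2]
for o in([.459,.1115],[.4613,.1118],g-.066*np.array([np.cos(-.7403),np.sin(-.7403)])):
  print(np.round(o,4))
  for n,q in(('g',g),('n',bp(c,345.4,257.7,.053)[:2]),('n2',bp(c,345.9,269,.053)[:2])):
    q=q-o;print(n,np.degrees(np.arctan2(q[1],q[0])).round(2),np.hypot(*q).round(4))
```

```text
[0.459  0.1115]
g -41.37 0.0674
n -37.24 0.0566
n2 -37.67 0.0501
[0.4613 0.1118]
g -42.89 0.0659
n -38.94 0.055
n2 -39.61 0.0485
[0.4609 0.1115]
g -42.42 0.066
n -38.39 0.0551
n2 -38.98 0.0486
```

Call:
drive_tool(
  motion=[
    [[0.4,1.3,0],[0,0,0.033]],
    [[0.4,1.3,0],[0,0,0.033]],
    [[0,0,0],[0,0,0]],
    [[0,0,0],[0,0,0]],
  ],
)

```text
time_s: 10.95
position: [0.4983, 0.0958, 0.0668]
tcp_rot: [[0.75, -0.662, 0.002], [-0.662, -0.75, -0.004], [0.004, 0.002, -1.0]]
force: [4.5, 1.3, -1.8]
opening: 0.003
grasp_force: 2.1
```

Call:
drive_tool(
  motion=[
    [[0,-4,0],[0,0,0]],
    [[0,-8,0],[0,0,0]],
    [[0,0,-40],[0,0,0]],
    [[20,0,-40],[0,0,0]],
    [[40,0,-40],[0,0,0]],
  ],
)

```text
time_s: 11.45
position: [0.5433, 0.0703, 0.1828]
tcp_rot: [[0.751, -0.66, -0.007], [-0.66, -0.751, -0.003], [-0.003, 0.007, -1.0]]
force: [2.1, 0.2, -0.4]
opening: 0.006
grasp_force: 0.0
```

Call:
drive_tool(
  motion=[
    [[0,0,0],[0,0,0]],
    [[0,0,0],[0,0,0]],
  ],
)

```text
time_s: 11.65
position: [0.5463, 0.0685, 0.1826]
tcp_rot: [[0.749, -0.663, -0.001], [-0.663, -0.749, -0.004], [0.002, 0.003, -1.0]]
force: [-0.2, 0.2, -0.2]
opening: 0.004
grasp_force: 0.0
```

Run:
```python
from h import *
where()
im=capture('wrist');a=im[130:310,200:440]; s=capture('scene')[210:300,255:375]
cv2.imwrite('pics/w7.png',np.hstack([cv2.resize(i[:,:,::-1],(400,300),interpolation=2) for i in(a,s)]))
cv2.imwrite('pics/w7b.png',cv2.resize(im[150:310,220:420][:,:,::-1],(800,600),interpolation=2))
```

```text
11.65 yaw -41.52 rad 93.8 t 25.7 z 0.1826 F [-0.2  0.2 -0.2] j6 127.3
```

View pics/w7.png

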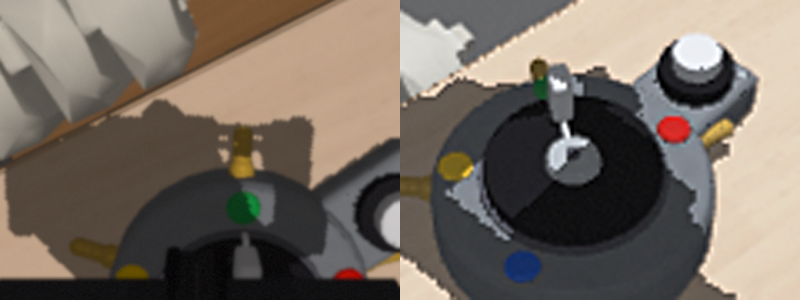

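The needle points close to green's centre. The picture budget is used up, so from here I measure numerically: move back to see the whole tab, then segment it.

Call:
drive_tool(
  motion=[
    [[-40,0,-20],[0,0,0]],
    [[-40,0,-20],[0,0,0]],
    [[-30,10,0],[0,0,0]],
    [[0,0,0],[0,0,0]],
    [[0,0,0],[0,0,0]],
  ],
)

```text
time_s: 12.25
position: [0.4556, 0.1349, 0.2207]
tcp_rot: [[0.75, -0.661, -0.003], [-0.661, -0.75, -0.004], [0.0, 0.005, -1.0]]
force: [0.5, -0.7, 0.3]
opening: 0.005
grasp_force: 0.0
```

Run:
```python
from h import *
where()
c=cam('wrist');im=capture('wrist');hsv=cv2.cvtColor(im,cv2.COLOR_RGB2HSV);np.save('w8.npy',im)
st=dict(red=72,green=144,yellow=216,blue=288);B={'green':(50,80),'red':(0,5),'blue':(105,125),'yellow':(22,30)}
exp={};o=np.array([.461,.1115]);F=np.radians(173.6)
obs={}
for n in B:
    a=F+np.radians(st[n]);e=pj(c,[*(o+.066*np.array([np.cos(a),np.sin(a)])),.042])
    m=cv2.inRange(hsv,(B[n][0],120,30),(B[n][1],255,255));k,l,S,C=cv2.connectedComponentsWithStats(m)
    b=[(S[i,4],C[i]) for i in range(1,k) if S[i,4]>60 and np.hypot(*(C[i]-e))<25]
    print(n,np.round(e,1),b)
print('centre px',pj(c,[*o,.06]))
h=pj(c,[*o,.08]);a=np.radians(-42.4);t=pj(c,[*(o+.039*np.array([np.cos(a),np.sin(a)])),.08]);print('tab px',t)
g=im[:,:,1].astype(int);u,v=map(int,t)
print(g[v-30:v+31:3,u-24:u+25:2])
```

```text
12.25 yaw -41.37 rad -18.1 t 15.3 z 0.2207 F [ 0.5 -0.7  0.3] j6 134.7
green [333.9 127.6] [(np.int32(319), array([333.96551724, 128.29467085]))]
red [397.  178.2] [(np.int32(303), array([396.30033003, 178.55445545]))]
blue [292.6 248.6] [(np.int32(267), array([292.80898876, 247.8576779 ]))]
yellow [267.5 175.9] [(np.int32(306), array([267.94771242, 175.97058824]))]
centre px (np.float64(332.57837751549374), np.float64(201.25067404637105))
tab px (np.float64(335.059251698084), np.float64(160.22424411023917))
[[115 114 115 114 114 115 107 112 137 143 146 145 146 145 145 139 116 113
  117 115 117 116 117 116 116]
 [115 113 114 115 115 114 112 102 125 140 142 143 142 143 141 127 108 113
  117 116 118 116 116 115 116]
 [114 114 113 115 114 116 114 109 102 115 129 134 135 130 119 109 112 115
  116 117 118 118 116 116 117]
 [114 113 113 114 115 115 114 114 112 106 107 104 104 104 110 114 116 116
  116 117 116 115 116 117 116]
 [114 113 113 115 115 114 109 109 109 109 109 110 112 112 113 114 115 115
  115 115 116 115 116 115 113]
 [112 113 109 101  86  85  78  76  76  73  73 109 176 133  78
[... 919 characters left out ...]
30  41 102 147 139 124 127  92  39  34
   33  33  32  33  34  32  31]
 [ 33  32  31  32  31  31  32  33  31  31  73 186 149  42  32  33  31  29
   32  31  31  32  32  33  30]
 [ 31  31  30  29  29  32  31  32  32  31  90 198 145  38  31  33  31  31
   30  31  31  30  32  31  29]
 [ 30  31  32  31  30  30  32  31  33  32  96 201 139  33  28  31  28  29
   31  30  32  31  29  30  31]
 [ 29  31  32  31  31  30  30  33  44  49  90 160 118  44  35  30  30  30
   32  31  30  29  28  31  31]
 [ 28  28  29  28  30  35  58  84 109 127 134 142 121 113  98  77  44  33
   30  31  30  30  31  30  32]
 [ 30  29  29  30  45  83 113 153 169 173 170 171 174 172 168 130 104  69
   34  29  32  30  30  30  30]]
```

Run:
```python
from h import *
from scipy.optimize import least_squares
c=cam('wrist');M={72:(396.3,178.55),144:(333.97,128.3),216:(267.95,175.97),288:(292.8,247.86)}
def res(q):return np.ravel([np.subtract(pj(c,[q[0]+.066*np.cos(q[2]+np.radians(s)),q[1]+.066*np.sin(q[2]+np.radians(s)),.042]),M[s]) for s in M])
r=least_squares(res,[.46,.1115,3.03]);q=r.x;print(q[:2].round(4),np.degrees(q[2]).round(2),np.abs(r.fun).max().round(2))
G=np.degrees(q[2])+144-360;print('green',G)
P=[]
for z in(.051,.055):
  a,b=[bp(c,*p,z)[:2]-q[:2] for p in((333.6,178),(335.2,146))]
  for w in(a,b,b-a):print(z,np.degrees(np.arctan2(w[1],w[0])).round(2),np.hypot(*w).round(4))
w=np.array([q[0]+.039*np.cos(np.radians(G)),q[1]+.039*np.sin(np.radians(G)),.08]);print('tab top px if at green',pj(c,w))
# button in image
b=np.array([np.cos(q[2]+np.pi/2),np.sin(q[2]+np.pi/2)])*.108+q[:2];print('btn',b.round(4))
```

```text
[0.4624 0.1113] 173.4 0.8
green -42.604995867322486
0.051 -44.61 0.0207
0.051 -43.99 0.05
0.051 -43.55 0.0292
0.055 -44.01 0.0212
0.055 -43.74 0.0501
0.055 -43.55 0.0289
tab top px if at green (np.float64(335.1024524031782), np.float64(160.4170937826418))
btn [0.45  0.004]
```

The tab is within about 1° of green (about 1 mm at the mark), and is good to leave. Next, the button.

Run:
```python
from h import *
plan([(.448,.004,.20),(.448,.004,.075)],-41.4)
```

```text
now [456.9 134.5 220.8] yaw -41.43
[[[27, 35, 7], [0, 0, -0]], [[26, 34, 7], [0, 0, -0]], [[27, 35, 7], [0, 0, -0]], [[0, 0, 42], [0, 0, -0]], [[0, 0, 41], [0, 0, -0]]]
[[[0, 0, 42], [0, 0, -0]]]
```

Call:
drive_tool(
  motion=[
    [[27,35,7],[0,0,0]],
    [[26,34,7],[0,0,0]],
    [[27,35,7],[0,0,0]],
    [[0,0,42],[0,0,0]],
    [[0,0,41],[0,0,0]],
  ],
)

```text
time_s: 12.8
position: [0.4506, 0.0002, 0.1174]
tcp_rot: [[0.746, -0.666, 0.004], [-0.666, -0.746, -0.005], [0.006, 0.001, -1.0]]
force: [-0.1, 0.8, -0.3]
opening: 0.005
grasp_force: 0.0
```

Call:
drive_tool(
  motion=[
    [[0,0,30],[0,0,0]],
    [[0,0,0],[0,0,0]],
    [[0,0,0],[0,0,0]],
  ],
)

```text
time_s: 13.1
position: [0.4488, 0.0023, 0.0877]
tcp_rot: [[0.748, -0.663, -0.002], [-0.663, -0.748, -0.004], [0.001, 0.004, -1.0]]
force: [0.2, 0.0, 0.4]
opening: 0.003
grasp_force: 0.0
```

Run:
```python
from h import *
s=read_state();print(s['position'],s['force'])
c=cam('wrist');im=capture('wrist');e=pj(c,[.448,.004,.051]);print('btn px',e,'tcp px',pj(c,s['position']))
for n in('scene','side'):
    C=cam(n);i=capture(n);g=i.min(2).astype(int);u,v=map(int,pj(C,[.448,.004,.051]));print(n,u,v);print(g[v-14:v+15:2,u-18:u+19:2])
```

```text
[0.44884267 0.00234473 0.087659  ] [0.18750713 0.03409164 0.39317591]
btn px (np.float64(317.61261881776477), np.float64(273.14377742715243)) tcp px (np.float64(319.15693343925545), np.float64(297.4601455859821))
scene 343 226
[[194 192 195 194 193 195 197 203   0  16  23  21   5 113 204 201 202 199
  198]
 [194 196 195 196 199 199 202 208  96   3   8  47  35 137 206 202 199 196
  196]
 [195 195 196 198 196 202 200 201 202  95 223 216 213 208 199 192 198 198
  199]
 [194 196 201 203 202 199 202 201 199 202 207 202 203 200 198 198 200 199
  198]
 [198 201 202 200 199 201 205 200 146 147 154 176 205 199 199 197 198 200
  203]
 [203 199 199 199 199 205  75 104 110 111 111 104 137 204 201 199 202 200
  201]
 [194 195 200 198 203   0  99 115 114 115 114 115 113  61 208 205 205 203
  203]
 [200 198 198 206  82   8 121 115 113 116 114 113 116  80  30 222 205 203
  203]
 [198 200 205 196   0  14 113 116 116 115 116 116 118  78   1 109 209 205
  201]
 [203 207 194  38  11  15 109 110 115 116 116 116 113  73  12  73 128 185
  212]
 [210 147  50  65  12  15  44 113 114 113 112 115 103   7  15  
[... 871 characters left out ...]
 108 106 107 104 104 107  99  55  81  84 189
  191]
 [ 64  61  60  59  62  69 109 106 107 105 105 106 107 106  62  85 133 197
  195]
 [ 61  61  61  61  21  67 110 108 106 107 106 108 105 109  48  33 138 195
  191]
 [ 65  59  65  45  12  63 107 111 113 112 112 114 114 109  49   6 127 198
  194]
 [ 60  60  61  22  15  41 108 112 114 116 114 115 112 109  38   3 121 200
  194]
 [ 61  60  63  25   3  16  71 115 115 115 117 114 114  65  13  12  49 181
  200]
 [ 62  61  61  32  10  16  11  26  50  63  58  57  22   9  19  17  32  58
  163]
 [ 58  61  61  54  12  14  17  12  10  17  15  11  12  15  20  17  46  76
   76]
 [ 59  63  62  61  29  18  10  19  16  11  11  16  14  14   8  32  63  59
   94]]
```

Call:
drive_tool(
  motion=[
    [[0,0,13],[0,0,0]],
    [[0,0,12],[0,0,0]],
    [[0,0,5],[0,0,0]],
    [[0,0,2],[0,0,0]],
    [[0,0,0],[0,0,0]],
  ],
)

```text
time_s: 13.75
position: [0.449, 0.0027, 0.0568]
tcp_rot: [[0.749, -0.662, 0.001], [-0.662, -0.749, -0.004], [0.004, 0.002, -1.0]]
force: [0.4, 0.6, -0.5]
opening: 0.007
grasp_force: 0.0
```

Call:
drive_tool(
  motion=[
    [[0,0,1.5],[0,0,0]],
    [[0,0,1.5],[0,0,0]],
    [[0,0,0],[0,0,0]],
  ],
)

```text
time_s: 14.05
position: [0.449, 0.0026, 0.0535]
tcp_rot: [[0.749, -0.663, 0.001], [-0.663, -0.749, -0.004], [0.003, 0.002, -1.0]]
force: [-0.2, 1.3, 2.7]
opening: 0.008
grasp_force: 1.0
```

Call:
drive_tool(
  motion=[
    [[0,0,1.5],[0,0,0]],
    [[0,0,1.5],[0,0,0]],
    [[0,0,0],[0,0,0]],
  ],
)

```text
time_s: 14.35
position: [0.449, 0.0026, 0.0503]
tcp_rot: [[0.749, -0.663, 0.001], [-0.663, -0.749, -0.004], [0.003, 0.002, -1.0]]
force: [0.7, 0.4, 3.9]
opening: 0.003
grasp_force: 1.9
```

Call:
drive_tool(
  motion=[
    [[0,0,1.5],[0,0,0]],
    [[0,0,1],[0,0,0]],
    [[0,0,0],[0,0,0]],
  ],
)

```text
time_s: 14.65
position: [0.449, 0.0026, 0.0478]
tcp_rot: [[0.749, -0.663, 0.001], [-0.663, -0.749, -0.004], [0.003, 0.002, -1.0]]
force: [1.6, 0.7, 6.3]
opening: 0.005
grasp_force: 2.5
```

Call:
drive_tool(
  motion=[
    [[0,0,1],[0,0,0]],
    [[0,0,0],[0,0,0]],
  ],
)

```text
time_s: 14.85
position: [0.449, 0.0026, 0.0468]
tcp_rot: [[0.749, -0.663, 0.001], [-0.663, -0.749, -0.004], [0.003, 0.003, -1.0]]
force: [0.9, 1.0, 5.1]
opening: 0.004
grasp_force: 2.8
```

One more millimetre, to be sure it reaches the bottom.

Call:
drive_tool(
  motion=[
    [[0,0,1],[0,0,0]],
    [[0,0,0],[0,0,0]],
  ],
)

```text
time_s: 15.05
position: [0.449, 0.0026, 0.0464]
tcp_rot: [[0.749, -0.663, 0.001], [-0.663, -0.749, -0.004], [0.004, 0.002, -1.0]]
force: [0.4, 0.7, 9.9]
opening: 0.006
grasp_force: 4.9
```

Call:
drive_tool(
  motion=[
    [[0,0,0.7],[0,0,0]],
    [[0,0,0],[0,0,0]],
  ],
)

```text
time_s: 15.25
position: [0.4491, 0.0026, 0.0462]
tcp_rot: [[0.749, -0.663, 0.002], [-0.663, -0.749, -0.004], [0.004, 0.002, -1.0]]
force: [-0.5, 0.2, 15.9]
opening: 0.004
grasp_force: 8.2
```

It's bottomed out at z 0.046. I'll release it and retreat.

Call:
drive_tool(
  motion=[
    [[0,0,-4],[0,0,0]],
    [[0,0,-8],[0,0,0]],
    [[0,0,-40],[0,0,0]],
    [[0,0,-50],[0,0,0]],
    [[0,0,-50],[0,0,0]],
  ],
)

```text
time_s: 15.75
position: [0.4466, 0.0035, 0.1978]
tcp_rot: [[0.749, -0.663, -0.005], [-0.663, -0.749, -0.003], [-0.002, 0.006, -1.0]]
force: [1.1, -0.9, 0.1]
opening: 0.003
grasp_force: 0.0
```

Call:
drive_tool(
  motion=[
    [[-50,0,-10],[0,0,0]],
    [[-50,0,0],[0,0,0]],
    [[0,-40,0],[0,0,0]],
    [[0,0,0],[0,0,0]],
    [[0,0,0],[0,0,0]],
  ],
)

```text
time_s: 16.25
position: [0.3999, 0.0993, 0.2063]
tcp_rot: [[0.75, -0.661, -0.002], [-0.661, -0.75, -0.004], [0.001, 0.005, -1.0]]
force: [-1.5, -0.3, -0.2]
opening: 0.003
grasp_force: 0.0
```

Run:
```python
from h import *
where()
c=cam('wrist');im=capture('wrist');hsv=cv2.cvtColor(im,cv2.COLOR_RGB2HSV)
q=np.array([.4615,.1113]);a=np.radians(-42.6);D=np.array([np.cos(a),np.sin(a)])
e=pj(c,[*(q+.066*D),.042]);m=cv2.inRange(hsv,(50,120,30),(80,255,255));k,l,S,C=cv2.connectedComponentsWithStats(m)
b=[C[i] for i in range(1,k) if S[i,4]>60 and np.hypot(*(C[i]-e))<30];print(e,b)
off=b[0]-e if b else np.zeros(2)
t=np.add(pj(c,[*(q+.039*D),.08]),off);x=cv2.inRange(im,(130,130,130),(255,255,255))
u,v=map(int,t);print('tab expected',t);r=x[v-25:v+26,u-25:u+26];k,l,S,C=cv2.connectedComponentsWithStats(r)
for i in range(1,k):print(S[i,4],C[i]+[u-25,v-25])
print('radial px dir',np.subtract(e,pj(c,[*q,.042])))
```

```text
16.25 yaw -41.37 rad -36.3 t -48.3 z 0.2063 F [-1.5 -0.3 -0.2] j6 130.1
(np.float64(262.5454035688432), np.float64(104.95754445907801)) [array([263.35849057, 106.64690027])]
tab expected [257.12255186 139.20702248]
349 [258.73065903 138.31518625]
46 [263.43478261 158.7173913 ]
radial px dir [ -1.74385732 -75.84936962]
```

```bash
python3 -c "
from rig import *
print(hand_in())"
```

```text
the job is handed in; nothing more can be done
None
```

I pushed the tab clockwise past blue and yellow to within about 1° of the green mark's middle. I then pressed the start button fully down (about 16 N at the tip) and released it, and handed the job in at about 16 s. I did not separately measure the button's return or the three loose items, which the arm stayed clear of.

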